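Angle the drip tray past the gas outlet into its bay

TASK

Push the long steel drip tray into its bay, so that it lies behind the gas outlet, between the two temperature controllers, with its whole long side against the back of the bay under the drain spouts. It is too long to go straight in: nose one end in behind the outlet, then swing the other end in. Only push it along the bench with the fingertips: do not lift or tip it, do not ram or lean hard on the gas outlet, and leave everything else on the bench where it stands.

Things in the scene. Friction and masses are not known exactly. Their poses are not given: they have to be found in the camera images.
- tray: The drip tray, loose on the bench: a closed steel trough with a dark slotted top, 300 mm long, 50 mm wide, 26 mm high, about 0.45 kg, slides on the bench with about 2 to 4 N. Origin at the centre of its underside; its long side lies along its own y axis, its width along x. It is the same turned end for end.
- tray_end_a (a point): centre of the tray's end face at its own +y end (150 mm from the middle, 13 mm above its underside)
- tray_end_b (a point): centre of the tray's end face at its own -y end (150 mm from the middle, 13 mm above its underside)
- bay: The fixed white injector bank that forms the bay. Origin on the bench, mid-way along the foot of the bay's back wall (the face x = 0, 65 mm high; 60 mm behind it a housing rises to 171 mm). x points away from the robot, into the bank, y along the wall. The front (-x) is open except for the outlet. Home: tray's long side against the back wall, its centre at x = -25 mm, anywhere between the controllers.
- wall_left (a point): Foot of the front inner corner of the left black temperature controller, the bay's side wall at bay y = +180 mm. It reaches from the back wall 105 mm forward to this point, 62 mm high, 110 mm wide (outward). Axes as the bay's.
- wall_right (a point): The same corner of the right temperature controller, the other side wall, at bay y = -180 mm; same size. Axes as the bay's.
- spout (a point): Tip of the middle one of three small steel drain spouts that stand out 27 mm from the back wall, 100 mm apart (bay y = -100, 0, 100 mm), 37 to 54 mm above the bench: the tray passes under them.
- outlet: The gas outlet: a fixed upright steel post in the mouth of the bay, 28 mm in diameter, 67 mm tall (the top 15 mm a 12 mm hose nozzle); origin at the centre of its foot. It stands 104 mm in front of the back wall (90 mm free behind it), 90 to 115 mm to the left or to the right of the bay's middle; the hole on the other side is closed by a flush disc that blocks nothing.
- vial_a: Bystander: small capped glass vial, 28 mm across, 58 mm tall, standing left of the left controller; origin at the centre of its underside.
- vial_b: Bystander: the same kind of vial, standing right of the right controller; origin at the centre of its underside.
- wrench: Bystander: small open-ended wrench, 130 mm long, lying flat on the bench at the right, beside the tray; origin at the middle of its underside.
- column: Bystander: short steel chromatography column, 150 mm long, 18 mm thick, lying on the bench at the right; origin at the centre of its underside.
- reagent: Bystander: amber reagent bottle, 70 mm across, 150 mm tall, standing at the left; origin at the centre of its underside.
- beaker: Bystander: open glass beaker, 68 mm across, 80 mm tall, standing at the right; origin at the centre of its underside.
- tipbox: Bystander: clear pipette-tip box, 85 x 120 x 48 mm, standing at the left, near the robot; origin at the centre of its underside.

How it is judged:
At the end, for the whole second after the job is handed in: Both ends of the tray are within 9 mm of touching the back wall, the tray lies between the two controllers (its middle within 40 mm of the bay's middle), flat on the bench and at rest (x of each of tray_end_a, tray_end_b in the frame of bay above -0.034 m and y of tray in the frame of bay between -0.04 and 0.04 m and height (world z) of tray below 0.004 m and angle between tray's own z axis and vertical below 0.04 rad and linear speed of tray below 0.01 m/s).
It fails at once if the tray is lifted or tipped (an end more than 12 mm up, or tilted more than 6 degrees) (height (world z) of any of tray_end_a, tray_end_b above 0.025 m or angle between tray's own z axis and vertical above 0.105 rad).
It fails at once if the gas outlet is rammed or leaned on with more than 30 N, by the tray or the arm (contact force between any of tray, the arm, the fingers and outlet above 30 N).
It fails at once if another thing on the bench is moved by more than 25 mm (distance of any of vial_a, vial_b, wrench, column, reagent, beaker, tipbox from where it was at the start of the episode above 0.025 m).
It also fails if it takes over 70 s, if anything falls off the work surface, if the arm or the gripper's body presses on something with over 40 N, if the wrist force passes 120 N, or if a joint passes its speed limit or range.

ROBOT

A 7-joint arm with a two-finger parallel gripper is mounted at the origin on the work surface. World frame = base frame: x ahead of the robot, y to its left, z up, the work surface at z = 0. Lengths are in m, angles in rad, forces in N, time in s.
With the tool pointing down it reaches from about 0.4 to 0.875 m from the base axis. Payload 19.3 kg.
Tool frame: the origin (TCP) lies at the very end of the fingers, on their centre line; the grasp point (between the pads) lies 19 mm behind it; z points along the fingers, y is the direction in which the jaws open and shut (so a half turn about z gives the same grasp; the last joint's range is limited). The gripper opens to 85 mm and grips with 20 to 120 N. Pads are 22 mm wide; open, the fingers measure 114 mm over their backs; the gripper's body (76 mm by 85 mm) begins 54 mm behind the grasp point. The pads swing forward as they close: fully open they stand 13 mm farther back than shut.
Start: joints at [1.076, 0.521, -0.036, 1.599, 0.021, 1.021, -0.113], TCP at [0.258, -0.569, 0.231] pointing down, gripper open.
Joint ranges: [-2.91, 2.91], [-0.3, 2.13], [-1.5, 1.42], [0.17, 2.43], [-1.26, 4.41], [0.16, 1.93], [-2.52, 2.52]. Speed limits (rad/s): [1.89, 1.89, 2.39, 2.39, 3.01, 3.01, 3.01].

INTERFACE

Orientations are given as [roll, pitch, yaw] about the fixed x, y, z axes, in that order (R = Rz(yaw) Ry(pitch) Rx(roll)).
In Python, from workcell import bot, grab_frame, calibration, workorder gives the robot as it stands.
- The arm moves only by the tool move_arm, never from a script. Its arguments are lists of equal length, an entry for each row: "jaw": the closure in counts, from 0 (fully open) to 255 (shut); "dp": the shift along the tool's x, y, z in units of 800 mm (1.0 is 800 mm), a list of three; "rotation": the turn, a rotation vector about the tool's x, y, z in units of pi rad (1.0 is pi rad), a list of three. In form: {"jaw": [jaw, ...], "dp": [[dx, dy, dz], ...], "rotation": [[rx, ry, rz], ...]}. A call has 1 to 10 rows; each row shifts and turns the commanded pose from where the row before left it, along the tool's axes as they then stand; what a row does not reach is not made up. A row lasts 1/8 s, in which the tool goes at most 62.5 mm and 10.7 degrees, less where a joint would pass 70% of its speed; a pose out of reach is approached as far as the arm can. A call with a number of a shift or a turn outside -1 to 1 is refused whole. A call with a gripper value outside its range is refused whole. The fingers move at their own pace and stop on an object; "squeeze" is the grip in N (left out, the last holds). Time passes only in rows, so rows that do not move let the fingers close. It gives the time, the measured TCP pose, the force and the opening at its end, in the units of the state.
- bot.observe(): the state, without advancing time (a new reading comes with each control period).
- grab_frame(name): name is "side" or "top" or "wrist"; returns the picture (420x560x3 uint8, blue, green, red); there is no depth.
- calibration(name): a dict with "camera_matrix" (3x3 intrinsics, pixels), "T" (4x4, takes a point from camera to world coordinates). Camera axes: x right, y down, z forward; pixel columns grow to the right and rows downward; lengths in m; the calibration is good to about 2 mm. A picture is of the moment at which its call begins: read the wrist's pose just before it. calibration takes no time and is no camera call; for the wrist camera it gives the pose at the moment of the call.
- workorder.job_done(): hands the job in, once; it reports no verdict.
The state is a dict: "clock": time; "qpos": joint angles; "qd": joint speeds; "joint_efforts": joint torques, N m; "position": TCP position; "tool_rot": TCP orientation; "force": force on the tool from outside, world axes, zero at the start; "moment": the same for the moment, N m; "grip_width": finger opening in m.
Only numpy, scipy, OpenCV 4.12 (cv2) and the standard library are available. Lean on these libraries where they do the work, as an engineer would, in place of code of your own. Each camera call takes 0.05 s, during which the arm holds its last target. There are 200 camera calls.

## Working session

There is one attempt and no reset: what is moved stays moved. The work goes in short steps, Python scripts to look and compute and a tool call to move; the robot and the scene stay as the last step left them, time stands still between calls to the robot, and variables do not carry over. Pictures are saved under pics/ and viewed, about 8 in all and at most 12, crops included, and the job is handed in when it is done.

Besides the shell and the picture viewer there is one more tool, called after "Call:" as name(argument=value, ...) on one line, values as JSON. move_arm: Moves the arm, as the interface text tells. Shifts and turns lie within -1 to 1; 1 stands for 800 mm of shift or pi rad of turn. Its arguments: {"type":"object","properties":{"jaw":{"type":"array","items":{"type":"number"}},"dp":{"type":"array","items":{"type":"array","items":{"type":"number","minimum":-1,"maximum":1}}},"rotation":{"type":"array","items":{"type":"array","items":{"type":"number","minimum":-1,"maximum":1}}},"squeeze":{"type":"number"}},"required":["jaw","dp","rotation"]}

```bash
mkdir -p pics; ls
python3 - <<'E'
from workcell import bot, grab_frame, calibration
import cv2,numpy as np
s=bot.observe();print(s)
for n in("top","side"):
    im=grab_frame(n);cv2.imwrite(f"pics/{n}0.png",im);c=calibration(n);print(n,np.round(c["camera_matrix"],1).tolist(),np.round(c["T"],4).tolist())
E
```

```text
pics
{'clock': 0.0, 'qpos': array([ 1.07580851,  0.52203594, -0.03636941,  1.59998322,  0.02122366,
        1.02109743, -0.112801  ]), 'qd': array([ 0.00048324,  0.00105962,  0.00028706, -0.00158906,  0.00084509,
       -0.00064753, -0.00017854]), 'joint_efforts': array([ 7.38279450e-04, -9.27105975e+01,  1.97991572e+00, -3.69930947e+01,
        1.77002850e-02,  8.21563764e-03, -6.55805411e-05]), 'position': array([ 0.25742769, -0.56916205,  0.23072048]), 'tool_rot': array([-3.14045737e+00,  7.98753717e-05,  4.24825238e-01]), 'force': array([-0.53295213, -0.59086558,  0.29139743]), 'moment': array([-0.03231343, -0.01924706,  0.04002964]), 'grip_width': 0.08547119562238077}
top [[457.1, 0.0, 280.6], [0.0, 457.1, 209.9], [0.0, 0.0, 1.0]] [[-0.0076, -0.9967, 0.0804, 0.4314], [-1.0, 0.0081, 0.0057, -0.0086], [-0.0063, -0.0803, -0.9967, 1.2244], [0.0, 0.0, 0.0, 1.0]]
side [[489.8, 0.0, 282.7], [0.0, 489.8, 206.5], [0.0, 0.0, 1.0]] [[-0.9994, -0.0245, 0.0255, 0.47], [-0.0352, 0.6338, -0.7727, 0.9401], [0.0028, -0.7731, -0.6342, 0.8311], [0.0, 0.0, 0.0, 1.0]]
```

View pics/top0.png

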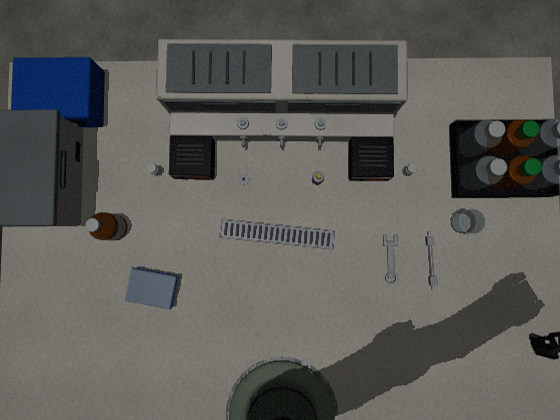

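View pics/side0.png

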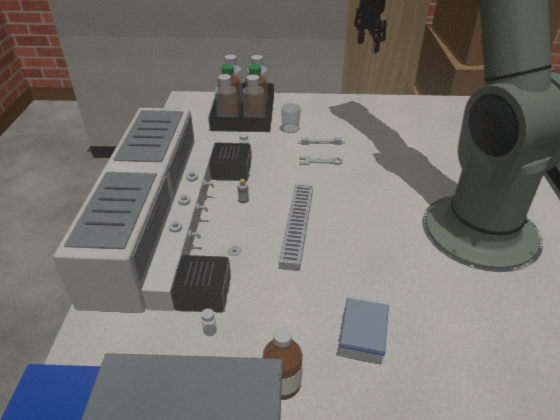

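Run:
```python
import cv2
im=cv2.imread("pics/top0.png")[105:260,145:425]
im=cv2.convertScaleAbs(im,alpha=1.6)
cv2.imwrite("pics/top_c.png",cv2.resize(im,None,fx=2.8571,fy=2.8571,interpolation=cv2.INTER_CUBIC))
im=cv2.imread("pics/side0.png")[130:310,150:330]
cv2.imwrite("pics/side_c.png",cv2.resize(cv2.convertScaleAbs(im,alpha=1.3),(600,600),interpolation=cv2.INTER_CUBIC))
```

```text
(no output)
```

View pics/top_c.png

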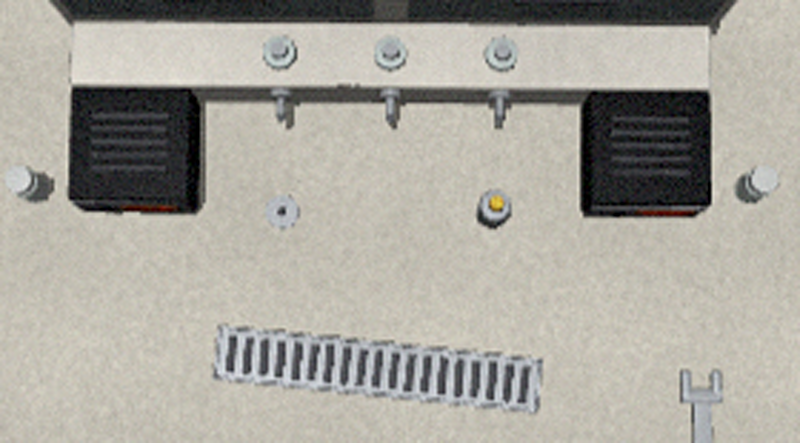

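View pics/side_c.png

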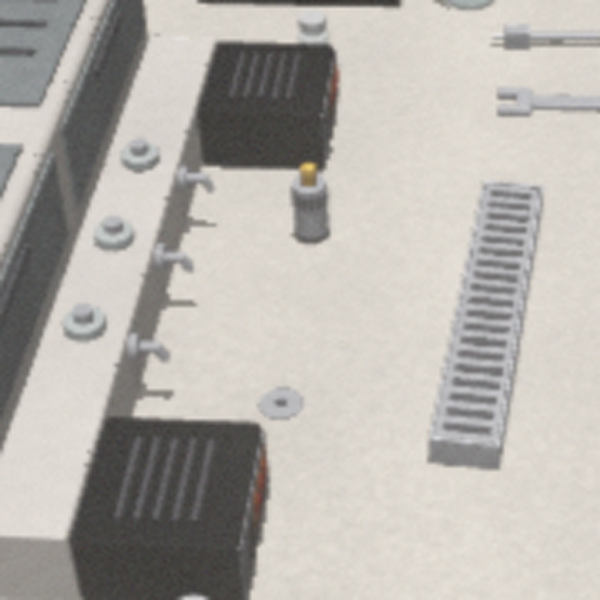

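```bash
cat > geo.py <<'E'
import numpy as np
from workcell import calibration
def ray(n,u,v,z,c=None):
    c=c or calibration(n);T=np.array(c["T"]);d=T[:3,:3]@np.linalg.solve(c["camera_matrix"],[u,v,1.]);o=T[:3,3]
    return o+d*(z-o[2])/d[2]
def tri(a,b):
    A=[];B=[]
    for n,u,v in(a,b):
        c=calibration(n);T=np.array(c["T"]);d=T[:3,:3]@np.linalg.solve(c["camera_matrix"],[u,v,1.]);d/=np.linalg.norm(d)
        P=np.eye(3)-np.outer(d,d);A.append(P);B.append(P@T[:3,3])
    return np.linalg.lstsq(np.vstack(A),np.hstack(B),rcond=None)[0]
tc=lambda u,v:("top",u/2.8571+145-.3,v/2.8571+105-.3)
sc=lambda u,v:("side",u*.3+150-.35,v*.3+130-.35)
E
python3 - <<'E'
from geo import *
np.set_printoptions(precision=4,suppress=True)
P=dict(wallL=(200,88,.065),wallR=(585,90,.065),footL=(205,102,0),footR=(580,102,0),cLf=(198,209,.062),cRf=(584,210,.062),cLout=(68,205,.062),cRout=(711,208,.062),disc=(283,211,0),nozz=(497,202,.067),body=(494,207,.052),sp=(391,122,.040),t1=(222,326,.026),t2=(541,361,.026),t3=(537,410,.026),t4=(216,377,.026))
for k,(u,v,z) in P.items(): print(k,ray(*tc(u,v),z))
S=dict(nozz=(309,167,.067),disc=(281,403,0),ta=(484,183,.026),tb=(541,187,.026),tc=(499,446,.026),td=(430,442,.026))
for k,(u,v,z) in S.items(): print("side",k,ray(*sc(u,v),z))
print("tri nozz",tri(tc(497,202),sc(309,167)),"tray",tri(tc(222,326),sc(430,442)),tri(tc(541,361),sc(484,183)),tri(tc(537,410),sc(541,187)),tri(tc(216,377),sc(499,446)))
E
```

```text
wallL [0.7188 0.1666 0.065 ]
wallR [ 0.7138 -0.1808  0.065 ]
footL [0.7213 0.1716 0.    ]
footR [ 0.7181 -0.1855  0.    ]
cLf [0.609  0.1684 0.062 ]
cRf [ 0.6051 -0.1782  0.062 ]
cLout [0.6137 0.2855 0.062 ]
cRout [ 0.606 -0.292  0.062]
disc [0.6159 0.0974 0.    ]
nozz [ 0.6123 -0.0999  0.067 ]
body [ 0.6101 -0.0983  0.052 ]
sp [ 0.6916 -0.0056  0.04  ]
t1 [0.5057 0.1514 0.026 ]
t2 [ 0.4712 -0.1413  0.026 ]
t3 [ 0.4265 -0.1369  0.026 ]
t4 [0.4589 0.1568 0.026 ]
side nozz [ 0.6108 -0.0979  0.067 ]
side disc [0.6148 0.0992 0.    ]
side ta [ 0.4723 -0.1371  0.026 ]
side tb [ 0.4255 -0.1334  0.026 ]
side tc [0.4573 0.1613 0.026 ]
side td [0.5045 0.1593 0.026 ]
tri nozz [ 0.6118 -0.1     0.0656] tray [0.5055 0.1523 0.0188] [ 0.4718 -0.1417  0.0225] [ 0.4259 -0.1372  0.0232] [0.4581 0.1574 0.0219]
```

```bash
cat >> geo.py <<'E'
import cv2
from scipy.spatial.transform import Rotation as Ro
from workcell import bot, grab_frame
def rows(wps,start=None):
    """wps: (x,y,z,yaw,n) tool-down waypoints; prints compact rows for move_arm"""
    s=bot.observe();p=np.array(s["position"]);R=Ro.from_euler("xyz",s["tool_rot"])
    if start is not None: p=np.array(start[:3]);R=Ro.from_euler("xyz",[np.pi,0,start[3]])
    D=[];W=[]
    for x,y,z,yaw,n in wps:
        g=np.array([x,y,z]);G=Ro.from_euler("xyz",[np.pi,0,yaw]);rv=(R.inv()*G).as_rotvec()
        st=(g-p)/n
        for i in range(n):
            D.append(np.round(R.inv().apply(st)/.8,4).tolist());W.append(np.round(rv/n/np.pi,4).tolist());R=R*Ro.from_rotvec(rv/n)
        p=g;R=G
    print("dp",D);print("rot",W)
# rectified plane z=.026, 1 px = 1 mm; row = (0.80-x), col=(0.40-y)
def rect(im,z=.026):
    W=np.array([[.8,.4],[.8,-.4],[.3,-.4],[.3,.4]]);c=calibration("top");T=np.linalg.inv(c["T"])
    q=[];
    for x,y in W:
        v=c["camera_matrix"]@(T@[x,y,z,1])[:3];q.append(v[:2]/v[2])
    H=cv2.getPerspectiveTransform(np.float32(q),np.float32([[0,0],[800,0],[800,500],[0,500]]))
    return cv2.warpPerspective(im,H,(800,500),flags=cv2.INTER_CUBIC)
T0=(.4655,.008,-.1125)   # x,y,yaw initial tray (top corners)
def find(im,th0=None,rng=1.6,box=None):
    """tray centre and yaw (of its long axis from world +y) by template"""
    a=cv2.cvtColor(rect(cv2.imread("pics/top0.png")),cv2.COLOR_BGR2GRAY)
    b=cv2.cvtColor(rect(im),cv2.COLOR_BGR2GRAY);best=(-9,)
    def at(th):
        # rotate template so that tray yaw = th
        M=cv2.getRotationMatrix2D(((.4-T0[1])*1e3,(.8-T0[0])*1e3),np.degrees(th-T0[2]),1)
        M[:,2]+=170-np.array([(.4-T0[1])*1e3,(.8-T0[0])*1e3])
        t=cv2.warpAffine(a,M,(340,340))
        m=np.zeros((340,340),np.uint8)
        cv2.fillPoly(m,[np.int32(cv2.boxPoints(((170,170),(312,62),-np.degrees(th))))],1)
        bp=cv2.copyMakeBorder(b,100,170,0,0,cv2.BORDER_REPLICATE)
        r=cv2.matchTemplate(np.float32(bp),np.float32(t),cv2.TM_CCOEFF_NORMED,mask=np.float32(m));r[~np.isfinite(r)]=-1
        _,v,_,l=cv2.minMaxLoc(r)
        return v,.8-(l[1]+170-100)/1e3,.4-(l[0]+170)/1e3,th
    c=0 if th0 is None else th0
    for st,rg in((.06,rng),(.01,.06)):
        best=max([best]+[at(t) for t in np.arange(c-rg,c+rg+1e-6,st)]);c=best[3]
    return best
E
python3 - <<'E'
from geo import *
print(find(cv2.imread("pics/top0.png"),-.1,.3))
rows([(.443,-.20,.20,1.46,9)])
rows([(.443,-.20,.006,1.46,4),(.450,-.10,.006,1.46,6)],start=(.443,-.2,.2,1.46))
E
```

```text
(0.9931175708770752, 0.466, 0.008000000000000007, np.float64(-0.10999999999999999))
dp [[0.0446, -0.0361, 0.0043], [0.0485, -0.0307, 0.0043], [0.0517, -0.025, 0.0043], [0.0542, -0.0189, 0.0043], [0.056, -0.0125, 0.0043], [0.0571, -0.006, 0.0043], [0.0574, 0.0006, 0.0043], [0.0569, 0.0071, 0.0043], [0.0557, 0.0136, 0.0043]]
rot [[-0.0, -0.0, -0.0366], [-0.0, -0.0, -0.0366], [-0.0, -0.0, -0.0366], [-0.0, -0.0, -0.0366], [-0.0, -0.0, -0.0366], [-0.0, -0.0, -0.0366], [-0.0, -0.0, -0.0366], [-0.0, -0.0, -0.0366], [-0.0, -0.0, -0.0366]]
dp [[0.0, -0.0, 0.0606], [0.0, -0.0, 0.0606], [0.0, -0.0, 0.0606], [0.0, -0.0, 0.0606], [0.0209, -0.0009, -0.0], [0.0209, -0.0009, -0.0], [0.0209, -0.0009, -0.0], [0.0209, -0.0009, -0.0], [0.0209, -0.0009, -0.0], [0.0209, -0.0009, -0.0]]
rot [[0.0, 0.0, 0.0], [0.0, 0.0, 0.0], [0.0, 0.0, 0.0], [0.0, 0.0, 0.0], [0.0, 0.0, 0.0], [0.0, 0.0, 0.0], [0.0, 0.0, 0.0], [0.0, 0.0, 0.0], [0.0, 0.0, 0.0], [0.0, 0.0, 0.0]]
```

Call:
move_arm(jaw=[190,190,190,190,190,190,190,190,190,190], dp=[[0.045,-0.036,0.004],[0.048,-0.031,0.004],[0.052,-0.025,0.004],[0.054,-0.019,0.004],[0.056,-0.012,0.004],[0.057,-0.006,0.004],[0.057,0.001,0.004],[0.057,0.007,0.004],[0.056,0.014,0.004],[0,0,0]], rotation=[[0,0,-0.037],[0,0,-0.037],[0,0,-0.037],[0,0,-0.037],[0,0,-0.037],[0,0,-0.037],[0,0,-0.037],[0,0,-0.037],[0,0,-0.036],[0,0,0]])

```text
clock: 1.35
position: [0.4431, -0.1967, 0.2023]
tool_rot: [-3.142, -0.001, 1.474]
force: [0.8, -1.0, 0.3]
grip_width: 0.022
```

Call:
move_arm(jaw=[190,190,190,190,190,190,190,190,190,190], dp=[[0,0,0.06],[0,0,0.06],[0,0,0.06],[0,0,0.062],[0.022,0,0],[0.02,0,0],[0.02,0,0],[0.02,0,0],[0.02,0,0],[0.02,0,0]], rotation=[[0,0,0],[0,0,0],[0,0,0],[0,0,0],[0,0,0],[0,0,0],[0,0,0],[0,0,0],[0,0,0],[0,0,0]])

```text
clock: 2.6
position: [0.4524, -0.1026, 0.0096]
tool_rot: [3.14, 0.001, 1.467]
force: [-0.3, -1.1, -2.2]
grip_width: 0.0217
```

Run:
```python
from geo import *
im=grab_frame("top");cv2.imwrite("pics/top1.png",im);print(find(im,-.1,.5),bot.observe()["position"])
```

```text
(0.743320107460022, 0.47600000000000003, 0.11600000000000005, np.float64(-0.10000000000000037)) [ 0.45281089 -0.10030189  0.00963915]
```

Run:
```python
from geo import *
cv2.imwrite("pics/r1.png",cv2.convertScaleAbs(rect(cv2.imread("pics/top1.png")),alpha=1.4))
```

```text
(no output)
```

View pics/r1.png

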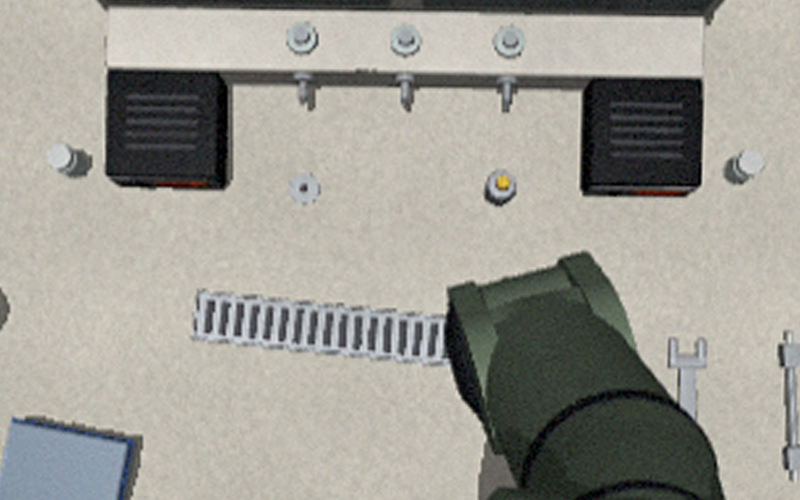

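```bash
sed -i 's/def find(im,th0=None,rng=1.6,box=None)/def find(im,th0=None,rng=1.6,near=None)/; s/        _,v,_,l=cv2.minMaxLoc(r)/        if near is not None:\n            k=np.zeros(r.shape,np.uint8);cv2.circle(k,(int((.4-near[0][1])*1e3-170),int((.8-near[0][0])*1e3-70)),int(near[1]*1e3),1,-1);r[k==0]=-1\n&/' geo.py
python3 - <<'E'
from geo import *
print(find(cv2.imread("pics/top1.png"),-.1,.2,((.469,.055),.012)))
rows([(.4518,-.112,.0096,1.467,1),(.4518,-.112,.065,1.467,2),(.40,-.073,.065,1.467,2),(.40,-.073,.0085,1.467,2),(.418,-.0748,.0085,1.467,2)])
print()
pv=np.array([.476,.117]);w=[]
for f in np.linspace(-.105,.85,9):
    d=np.array([-np.sin(f),np.cos(f)]);n=np.array([np.cos(f),np.sin(f)]);q=pv-.197*d-.0395*n
    w.append((*q,.0085,1.467+f+.105))
print(np.round(w,3).tolist())
rows([(*a,2) for a in w[1:]],start=w[0])
E
```

```text
(0.5700986981391907, 0.47000000000000003, 0.056999999999999995, np.float64(-0.09999999999999998))
dp [[-0.0147, 0.0002, 0.0], [0.0, 0.0, -0.0346], [0.0, 0.0, -0.0346], [0.0209, -0.0347, -0.0], [0.0209, -0.0347, -0.0], [-0.0, -0.0, 0.0353], [-0.0, -0.0, 0.0353], [0.0, 0.0113, 0.0], [0.0, 0.0113, 0.0]]
rot [[0.0005, -0.0002, 0.0006], [0.0, 0.0, 0.0], [0.0, 0.0, 0.0], [0.0, 0.0, 0.0], [0.0, 0.0, 0.0], [0.0, 0.0, 0.0], [0.0, 0.0, 0.0], [0.0, 0.0, 0.0], [0.0, 0.0, 0.0]]

[[0.416, -0.075, 0.008, 1.467], [0.439, -0.081, 0.008, 1.586], [0.463, -0.084, 0.008, 1.706], [0.487, -0.084, 0.008, 1.825], [0.511, -0.081, 0.008, 1.945], [0.534, -0.075, 0.008, 2.064], [0.557, -0.067, 0.008, 2.183], [0.578, -0.056, 0.008, 2.303], [0.598, -0.043, 0.008, 2.422]]
dp [[-0.0021, 0.0148, 0.0], [-0.003, 0.0147, 0.0], [-0.0021, 0.0148, 0.0], [-0.003, 0.0147, 0.0], [-0.0021, 0.0148, 0.0], [-0.003, 0.0147, 0.0], [-0.0021, 0.0148, 0.0], [-0.003, 0.0147, 0.0], [-0.0021, 0.0148, 0.0], [-0.003, 0.0147, 0.0], [-0.0021, 0.0148, 0.0], [-0.003, 0.0147, 0.0], [-0.0021, 0.0148, 0.0], [-0.003, 0.0147, 0.0], [-0.0021, 0.0148, 0.0], [-0.003, 0.0147, 0.0]]
rot [[0.0, 0.0, -0.019], [0.0, 0.0, -0.019], [0.0, 0.0, -0.019], [0.0, 0.0, -0.019], [0.0, 0.0, -0.019], [0.0, 0.0, -0.019], [0.0, 0.0, -0.019], [0.0, 0.0, -0.019], [0.0, 0.0, -0.019], [0.0, 0.0, -0.019], [-0.0, 0.0, -0.019], [-0.0, 0.0, -0.019], [-0.0, 0.0, -0.019], [-0.0, 0.0, -0.019], [0.0, 0.0, -0.019], [0.0, 0.0, -0.019]]
```

Call:
move_arm(jaw=[190,190,190,255,255,255,255,255,255], dp=[[-0.015,0,0],[0,0,-0.035],[0,0,-0.035],[0.021,-0.035,0],[0.021,-0.035,0],[0,0,0.035],[0,0,0.036],[0,0.011,0],[0,0.011,0]], rotation=[[0,0,0],[0,0,0],[0,0,0],[0,0,0],[0,0,0],[0,0,0],[0,0,0],[0,0,0],[0,0,0]])

```text
clock: 3.78
position: [0.4171, -0.078, 0.009]
tool_rot: [3.141, 0.0, 1.467]
force: [-0.3, 1.2, -0.1]
grip_width: 0.0003
```

Call:
move_arm(jaw=[255,255,255,255,255,255,255,255,255,255], dp=[[-0.0025,0.0148,0],[-0.0025,0.0148,0],[-0.0025,0.0148,0],[-0.0025,0.0148,0],[-0.0025,0.0148,0],[-0.0025,0.0148,0],[-0.0025,0.0148,0],[-0.0025,0.0148,0],[-0.0025,0.0148,0],[-0.0025,0.0148,0]], rotation=[[0,0,-0.019],[0,0,-0.019],[0,0,-0.019],[0,0,-0.019],[0,0,-0.019],[0,0,-0.019],[0,0,-0.019],[0,0,-0.019],[0,0,-0.019],[0,0,-0.019]])

```text
clock: 5.03
position: [0.5356, -0.0786, 0.0098]
tool_rot: [3.141, 0.001, 2.065]
force: [0.5, -0.4, -0.5]
grip_width: 0.0
```

Run:
```python
from geo import *
im=grab_frame("top");cv2.imwrite("pics/top2.png",im);print(find(im,.45,.35,((.50,.07),.05)),bot.observe()["position"])
cv2.imwrite("pics/r2.png",cv2.convertScaleAbs(rect(im),alpha=1.4))
```

```text
(0.5582391023635864, 0.49900000000000005, 0.07900000000000001, np.float64(0.4600000000000001)) [ 0.53704819 -0.0779365   0.0098452 ]
```

View pics/r2.png

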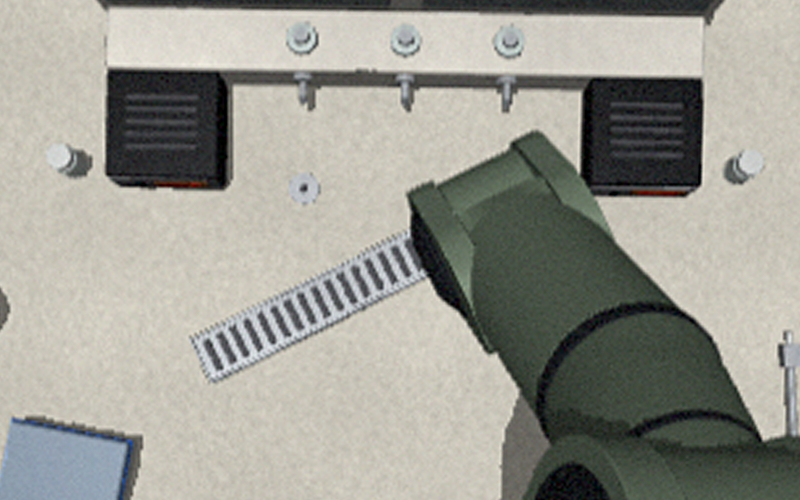

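Call:
move_arm(jaw=[255,255,255,255,255,255], dp=[[-0.0025,0.0148,0],[-0.0025,0.0148,0],[-0.0025,0.0148,0],[-0.0025,0.0148,0],[-0.0025,0.0148,0],[-0.0025,0.0148,0]], rotation=[[0,0,-0.019],[0,0,-0.019],[0,0,-0.019],[0,0,-0.019],[0,0,-0.019],[0,0,-0.019]])

```text
clock: 5.82
position: [0.5988, -0.0457, 0.0096]
tool_rot: [3.141, 0.001, 2.422]
force: [0.1, -0.3, 0.2]
grip_width: -0.0001
```

Run:
```python
from geo import *
im=grab_frame("top");cv2.imwrite("pics/top3.png",im)
for k in [((.525,.06),.03),((.525,.06),.012)]:print(find(im,.85,.2,k),bot.observe()["position"])
```

```text
(0.5721035599708557, 0.522, 0.08000000000000002, np.float64(0.81)) [ 0.5999433  -0.04439824  0.00961669]
(0.5266847610473633, 0.532, 0.069, np.float64(0.8)) [ 0.5999433  -0.04439824  0.00961669]
```

Run:
```python
from geo import *
rows([(.588,-.057,.0096,2.422,1),(.588,-.057,.08,2.422,2),(.378,.213,.08,2.39,7)])
```

```text
dp [[0.0009, -0.0217, -0.0], [0.0, 0.0, -0.044], [0.0, 0.0, -0.044], [0.06, 0.0115, 0.0], [0.06, 0.0113, 0.0], [0.0601, 0.011, 0.0], [0.0601, 0.0107, 0.0], [0.0602, 0.0104, 0.0], [0.0602, 0.0102, 0.0], [0.0603, 0.0099, 0.0]]
rot [[0.0005, 0.0004, 0.0014], [0.0, 0.0, 0.0], [0.0, 0.0, 0.0], [0.0, -0.0, 0.0015], [0.0, -0.0, 0.0015], [0.0, -0.0, 0.0015], [0.0, -0.0, 0.0015], [0.0, -0.0, 0.0015], [0.0, -0.0, 0.0015], [0.0, -0.0, 0.0015]]
```

Call:
move_arm(jaw=[255,255,255,190,190,190,190,190,190,190], dp=[[0,-0.022,0],[0,0,-0.044],[0,0,-0.044],[0.06,0.011,0],[0.06,0.011,0],[0.06,0.011,0],[0.06,0.011,0],[0.06,0.011,0],[0.06,0.01,0],[0.06,0.01,0]], rotation=[[0,0,0],[0,0,0],[0,0,0],[0,0,0],[0,0,0],[0,0,0],[0,0,0],[0,0,0],[0,0,0],[0,0,0]])

```text
clock: 7.12
position: [0.3723, 0.2081, 0.0791]
tool_rot: [3.141, 0.001, 2.419]
force: [-0.3, 1.0, -0.1]
grip_width: 0.0216
```

Run:
```python
from geo import *
im=grab_frame("top");cv2.imwrite("pics/top4.png",im)
print(find(im,.85,.2,((.525,.07),.04)),bot.observe()["position"])
cv2.imwrite("pics/r4.png",cv2.convertScaleAbs(rect(im),alpha=1.4))
```

```text
(0.6409887075424194, 0.522, 0.08000000000000002, np.float64(0.8200000000000001)) [0.36866635 0.21304178 0.07942357]
```

View pics/r4.png

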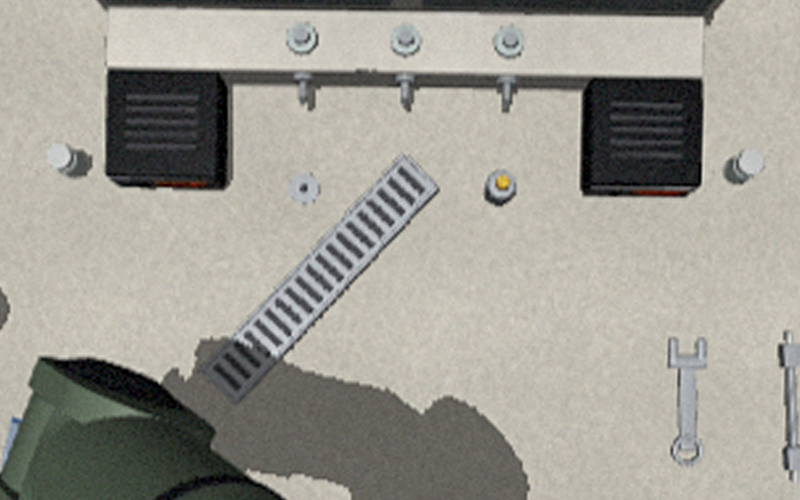

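Run:
```python
from geo import *
rows([(.385,.208,.079,2.39,1),(.385,.208,.009,2.39,2),(.465,.133,.009,2.39,7)])
```

```text
dp [[-0.0195, 0.0087, 0.0005], [0.0, -0.0, 0.0438], [0.0, -0.0, 0.0438], [-0.0196, -0.0, -0.0], [-0.0196, -0.0, -0.0], [-0.0196, -0.0, -0.0], [-0.0196, -0.0, -0.0], [-0.0196, -0.0, -0.0], [-0.0196, -0.0, -0.0], [-0.0196, -0.0, -0.0]]
rot [[0.0006, -0.0005, 0.0112], [0.0, 0.0, 0.0], [0.0, 0.0, 0.0], [0.0, 0.0, 0.0], [0.0, 0.0, 0.0], [0.0, 0.0, 0.0], [0.0, 0.0, 0.0], [0.0, 0.0, 0.0], [0.0, 0.0, 0.0], [0.0, 0.0, 0.0]]
```

Call:
move_arm(jaw=[190,190,190,190,190,190,190,190,190,190], dp=[[-0.02,0.009,0],[0,0,0.044],[0,0,0.044],[-0.02,0,0],[-0.02,0,0],[-0.02,0,0],[-0.02,0,0],[-0.02,0,0],[-0.02,0,0],[-0.02,0,0]], rotation=[[0,0,0.011],[0,0,0],[0,0,0],[0,0,0],[0,0,0],[0,0,0],[0,0,0],[0,0,0],[0,0,0],[0,0,0]])

```text
clock: 8.43
position: [0.4724, 0.1243, 0.0084]
tool_rot: [-3.141, 0.0, 2.384]
force: [-4.1, 3.4, -0.4]
grip_width: 0.0217
```

Run:
```python
from geo import *
im=grab_frame("top");cv2.imwrite("pics/top5.png",im)
print(find(im,.82,.2,((.58,.025),.035)),bot.observe()["position"])
cv2.imwrite("pics/r5.png",cv2.convertScaleAbs(rect(im),alpha=1.4))
```

```text
(0.44907835125923157, 0.5910000000000001, 0.015000000000000013, np.float64(0.81)) [0.47310174 0.1232785  0.00827819]
```

View pics/r5.png

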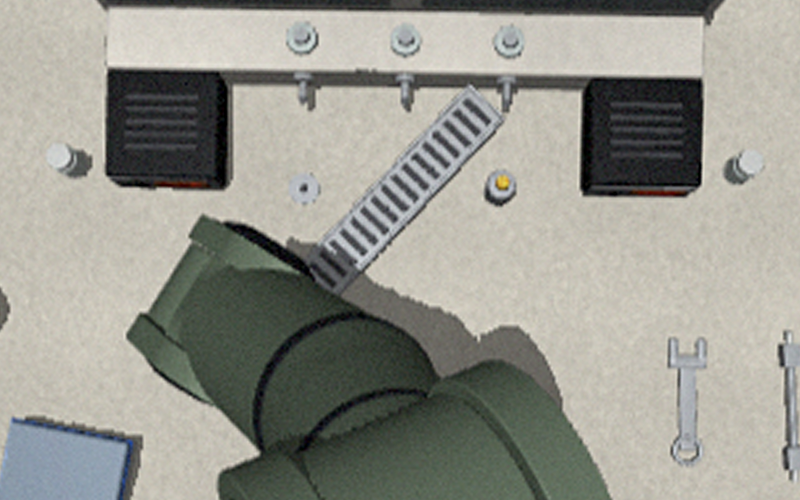

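```bash
cat >> geo.py <<'E'
def arc(pv,f0,f1,n,r=.197,off=.0395,z=.0085):
    w=[]
    for f in np.linspace(f0,f1,n+1):
        d=np.array([-np.sin(f),np.cos(f)]);m=np.array([np.cos(f),np.sin(f)]);w.append((*(np.array(pv)+r*d-off*m),z,f+np.pi/2,1))
    return w
E
python3 - <<'E'
from geo import *
rows([(.464,.132,.0085,2.384,1),(.464,.132,.06,2.384,1),(.451,.067,.06,2.39,2),(.451,.067,.0085,2.39,1)])
w=arc((.633,-.026),.82,.45,7);print(np.round(w,3).tolist())
rows(w,start=(.451,.067,.0085,2.39))
E
```

```text
dp [[0.0158, 0.0001, -0.0003], [0.0, 0.0, -0.0644], [-0.022, -0.0351, -0.0], [-0.0219, -0.0352, -0.0], [0.0, -0.0, 0.0644]]
rot [[-0.0002, 0.0001, -0.0004], [0.0, 0.0, 0.0], [0.0, 0.0, -0.001], [0.0, 0.0, -0.001], [0.0, 0.0, 0.0]]
[[0.462, 0.08, 0.008, 2.391, 1.0], [0.468, 0.088, 0.008, 2.338, 1.0], [0.474, 0.097, 0.008, 2.285, 1.0], [0.481, 0.105, 0.008, 2.232, 1.0], [0.488, 0.113, 0.008, 2.179, 1.0], [0.496, 0.121, 0.008, 2.127, 1.0], [0.503, 0.128, 0.008, 2.074, 1.0], [0.512, 0.134, 0.008, 2.021, 1.0]]
dp [[0.0006, 0.0208, 0.0], [0.0023, 0.0131, 0.0], [0.0023, 0.0131, 0.0], [0.0023, 0.0131, 0.0], [0.0023, 0.0131, 0.0], [0.0023, 0.0131, 0.0], [0.0023, 0.0131, 0.0], [0.0023, 0.0131, 0.0]]
rot [[0.0, 0.0, -0.0003], [-0.0, -0.0, 0.0168], [-0.0, -0.0, 0.0168], [0.0, -0.0, 0.0168], [0.0, -0.0, 0.0168], [0.0, -0.0, 0.0168], [0.0, -0.0, 0.0168], [0.0, -0.0, 0.0168]]
```

Call:
move_arm(jaw=[190,190,255,255,255,255], dp=[[0.016,0,0],[0,0,-0.064],[-0.022,-0.035,0],[-0.022,-0.035,0],[0,0,0],[0,0,0.064]], rotation=[[0,0,0],[0,0,0],[0,0,0],[0,0,0],[0,0,0],[0,0,0]])

```text
clock: 9.22
position: [0.4518, 0.0709, 0.0098]
tool_rot: [3.136, 0.003, 2.386]
force: [1.3, 1.1, -0.9]
grip_width: -0.0002
```

Call:
move_arm(jaw=[255,255,255,255,255,255,255,255,255], dp=[[0,0.02,0],[0.0023,0.0131,0],[0.0023,0.0131,0],[0.0023,0.0131,0],[0.0023,0.0131,0],[0.0023,0.0131,0],[0.0023,0.0131,0],[0.0023,0.0131,0],[0,0,0]], rotation=[[0,0,0],[0,0,0.017],[0,0,0.017],[0,0,0.017],[0,0,0.017],[0,0,0.017],[0,0,0.017],[0,0,0.017],[0,0,0]])

```text
clock: 10.35
position: [0.5112, 0.1384, 0.009]
tool_rot: [3.14, -0.001, 2.015]
force: [0.2, -0.5, -0.1]
grip_width: -0.0
```

Run:
```python
from geo import *
im=grab_frame("top");cv2.imwrite("pics/top6.png",im)
print(find(im,.5,.3,((.606,.03),.03)),bot.observe()["position"])
cv2.imwrite("pics/r6.png",cv2.convertScaleAbs(rect(im),alpha=1.4))
```

```text
(0.4870827794075012, 0.609, 0.027000000000000024, np.float64(0.45000000000000007)) [0.51074377 0.13774279 0.00866403]
```

View pics/r6.png

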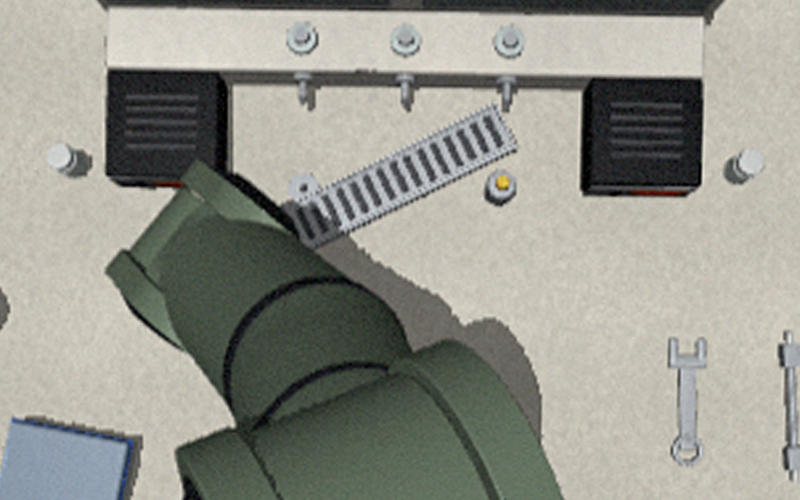

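Run:
```python
from geo import *
rows([(.497,.131,.0085,2.02,1),(.497,.131,.06,2.02,1),(.527,.195,.06,2.02,2),(.527,.195,.06,2.02,1),(.527,.195,.0085,2.02,1)])
```

```text
dp [[-0.0002, -0.0191, 0.0002], [0.0, 0.0, -0.0644], [0.0279, 0.0343, 0.0], [0.0279, 0.0343, 0.0], [0.0, 0.0, 0.0], [-0.0, -0.0, 0.0644]]
rot [[0.0002, -0.0001, -0.0015], [0.0, 0.0, 0.0], [0.0, 0.0, 0.0], [0.0, 0.0, 0.0], [0.0, 0.0, 0.0], [0.0, 0.0, 0.0]]
```

Call:
move_arm(jaw=[255,255,190,190,190,190,190], dp=[[0,-0.019,0],[0,0,-0.064],[0.028,0.034,0],[0.028,0.034,0],[0,0,0],[0,0,0.064],[0,0,0]], rotation=[[0,0,0],[0,0,0],[0,0,0],[0,0,0],[0,0,0],[0,0,0],[0,0,0]])

```text
clock: 11.28
position: [0.5244, 0.1929, 0.0059]
tool_rot: [-3.136, -0.0, 2.015]
force: [-0.7, -0.4, -0.1]
grip_width: 0.0216
```

Call:
move_arm(jaw=[190,190,190,190,190,190,190], dp=[[-0.014,0,0],[-0.014,0,0],[-0.014,0,0],[-0.014,0,0],[-0.014,0,0],[-0.014,0,0],[0,0,0]], rotation=[[0,0,0],[0,0,0],[0,0,0],[0,0,0],[0,0,0],[0,0,0],[0,0,0]])

```text
clock: 12.15
position: [0.5564, 0.1323, 0.0089]
tool_rot: [3.14, 0.001, 2.013]
force: [-0.2, 0.7, -0.0]
grip_width: 0.0219
```

Run:
```python
from geo import *
im=grab_frame("top");cv2.imwrite("pics/top7.png",im)
print(find(im,.45,.15,((.628,-.012),.012)),bot.observe()["position"])
cv2.imwrite("pics/r7.png",cv2.convertScaleAbs(rect(im),alpha=1.4))
```

```text
(0.43547266721725464, 0.6260000000000001, -0.013999999999999957, np.float64(0.4500000000000001)) [0.55602882 0.13272683 0.00872605]
```

View pics/r7.png

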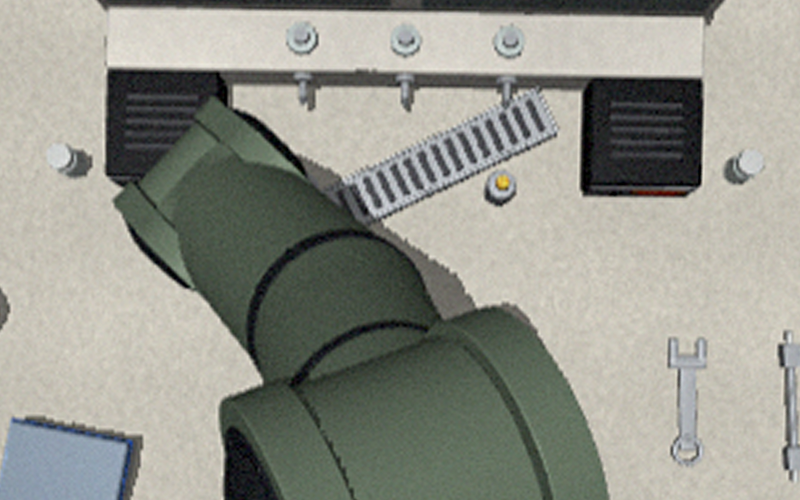

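Run:
```python
from geo import *
rows([(.551,.1435,.0085,2.013,1),(.551,.1435,.06,2.013,1),(.519,.087,.06,2.01,2),(.519,.087,.06,2.01,1),(.519,.087,.0085,2.01,1)])
rows(arc((.652,-.068),.44,.03,8),start=(.519,.087,.0085,2.01))
```

```text
dp [[0.0149, 0.0001, 0.0003], [-0.0, 0.0, -0.0644], [-0.0234, -0.0332, -0.0], [-0.0234, -0.0332, -0.0], [0.0, 0.0, 0.0], [0.0, -0.0, 0.0644]]
rot [[0.0002, 0.0001, 0.0], [0.0, 0.0, 0.0], [0.0, -0.0, 0.0005], [0.0, -0.0, 0.0005], [0.0, 0.0, 0.0], [0.0, 0.0, 0.0]]
dp [[0.0002, 0.0185, 0.0], [0.0022, 0.0127, 0.0], [0.0022, 0.0127, 0.0], [0.0022, 0.0127, 0.0], [0.0022, 0.0127, 0.0], [0.0022, 0.0127, 0.0], [0.0022, 0.0127, 0.0], [0.0022, 0.0127, 0.0], [0.0022, 0.0127, 0.0]]
rot [[-0.0, 0.0, -0.0003], [0.0, -0.0, 0.0163], [-0.0, -0.0, 0.0163], [0.0, -0.0, 0.0163], [-0.0, -0.0, 0.0163], [0.0, -0.0, 0.0163], [0.0, -0.0, 0.0163], [0.0, -0.0, 0.0163], [0.0, -0.0, 0.0163]]
```

Call:
move_arm(jaw=[190,190,255,255,255,255], dp=[[0.015,0,0],[0,0,-0.064],[-0.023,-0.034,0],[-0.023,-0.034,0],[0,0,0],[0,0,0.064]], rotation=[[0,0,0],[0,0,0],[0,0,0],[0,0,0],[0,0,0],[0,0,0]])

```text
clock: 12.95
position: [0.5196, 0.0892, 0.0101]
tool_rot: [3.135, 0.001, 2.014]
force: [1.8, 0.3, -0.3]
grip_width: 0.0003
```

Call:
move_arm(jaw=[255,255,255,255,255,255,255,255,255,255], dp=[[0,0.018,0],[0.0022,0.0127,0],[0.0022,0.0127,0],[0.0022,0.0127,0],[0.0022,0.0127,0],[0.0022,0.0127,0],[0.0022,0.0127,0],[0.0022,0.0127,0],[0.0022,0.0127,0],[0,0,0]], rotation=[[0,0,0],[0,0,0.0163],[0,0,0.0163],[0,0,0.0163],[0,0,0.0163],[0,0,0.0163],[0,0,0.0163],[0,0,0.0163],[0,0,0.0163],[0,0,0]])

```text
clock: 14.2
position: [0.6051, 0.1289, 0.008]
tool_rot: [3.141, -0.0, 1.604]
force: [-0.8, -0.5, -1.3]
grip_width: -0.0003
```

Run:
```python
from geo import *
im=grab_frame("top");cv2.imwrite("pics/top8.png",im)
print(find(im,.05,.2,((.652,-.01),.013)),find(im,.05,.2,((.652,-.01),.025)),bot.observe()["position"])
```

```text
(0.46247661113739014, 0.651, -0.008999999999999952, np.float64(0.04999999999999999)) (0.46247661113739014, 0.651, -0.008999999999999952, np.float64(0.04999999999999999)) [0.60453419 0.12867577 0.00797196]
```

Call:
move_arm(jaw=[255,255,255,255,255,255,255,255,255,255], dp=[[0,-0.025,0],[-0.058,0,0],[-0.058,0,0],[-0.058,0,0],[0,0,0],[0,0.024,0],[0,0.018,0],[0,0.015,0],[0,0.013,0],[0,0,0]], rotation=[[0,0,0.01],[0,0,0],[0,0,0],[0,0,0],[0,0,0],[0,0,0],[0,0,0],[0,0,0],[0,0,0],[0,0,0]])

```text
clock: 15.5
position: [0.6409, -0.0104, 0.008]
tool_rot: [3.141, -0.0, 1.574]
force: [-0.2, 0.5, -0.4]
grip_width: 0.0004
```

Run:
```python
from geo import *
im=grab_frame("top");cv2.imwrite("pics/top9.png",im)
print(find(im,.05,.2,((.675,-.01),.02)),bot.observe()["position"])
```

```text
(0.31392553448677063, 0.676, -0.007999999999999952, np.float64(0.019999999999999983)) [ 0.64052272 -0.01051118  0.00797016]
```

Call:
move_arm(jaw=[255,255,255,255], dp=[[0,0.005,0],[0,0.005,0],[0,0.004,0],[0,0,0]], rotation=[[0,0,0],[0,0,0],[0,0,0],[0,0,0]])

```text
clock: 16.05
position: [0.6522, -0.011, 0.0081]
tool_rot: [3.141, -0.0, 1.573]
force: [-1.4, -0.3, 0.4]
grip_width: 0.0002
```

Call:
move_arm(jaw=[255,255,255], dp=[[0,0.003,0],[0,0.003,0],[0,0,0]], rotation=[[0,0,0],[0,0,0],[0,0,0]])

```text
clock: 16.42
position: [0.6549, -0.0109, 0.0079]
tool_rot: [-3.138, 0.0, 1.573]
force: [-14.6, 1.6, 9.6]
grip_width: -0.0001
```

Call:
move_arm(jaw=[255,255,255,255,255,255,255,255], dp=[[0,-0.03,0],[0.05,0,0],[0.05,0,0],[0.05,0,0],[0,0,0],[0,0.015,0],[0,0.009,0],[0,0.003,0]], rotation=[[0,0,0],[0,0,0],[0,0,0],[0,0,0],[0,0,0],[0,0,0],[0,0,0],[0,0,0]])

```text
clock: 17.42
position: [0.6547, 0.1079, 0.008]
tool_rot: [3.141, 0.0, 1.572]
force: [-0.1, 0.4, 0.1]
grip_width: -0.0
```

Call:
move_arm(jaw=[255,255], dp=[[0,0.003,0],[0,0,0]], rotation=[[0,0,0],[0,0,0]])

```text
clock: 17.68
position: [0.6563, 0.1087, 0.008]
tool_rot: [-3.141, 0.0, 1.573]
force: [-0.9, -0.8, -0.5]
grip_width: -0.0
```

Call:
move_arm(jaw=[255,255], dp=[[0,0.003,0],[0,0,0]], rotation=[[0,0,0],[0,0,0]])

```text
clock: 17.92
position: [0.6568, 0.1088, 0.0079]
tool_rot: [-3.138, 0.001, 1.574]
force: [-14.2, -1.4, 8.7]
grip_width: -0.0001
```

Call:
move_arm(jaw=[255,255,255,255,255,255,255,255,255], dp=[[0,-0.03,0],[-0.05,0,0],[-0.05,0,0],[-0.05,0,0],[-0.05,0,0],[0,0,0],[0,0.015,0],[0,0.008,0],[0,0.003,0]], rotation=[[0,0,0],[0,0,0],[0,0,0],[0,0,0],[0,0,0],[0,0,0],[0,0,0],[0,0,0],[0,0,0]])

```text
clock: 19.05
position: [0.6544, -0.0497, 0.0077]
tool_rot: [-3.137, -0.0, 1.575]
force: [-25.1, 2.0, 19.2]
grip_width: -0.0001
```

Call:
move_arm(jaw=[255,255,255,255,255,255,255,255,255], dp=[[0,-0.03,0],[0,-0.04,0],[0,0,-0.07],[0,0,-0.07],[0,0,-0.07],[-0.07,-0.02,0],[-0.07,-0.02,0],[-0.07,-0.02,0],[-0.07,-0.02,0]], rotation=[[0,0,0],[0,0,0],[0,0,0],[0,0,0],[0,0,0],[0,0,0],[0,0,0],[0,0,0],[0,0,0]])

```text
clock: 20.18
position: [0.5367, -0.2762, 0.1764]
tool_rot: [3.141, -0.0, 1.575]
force: [-0.4, 0.3, 1.3]
grip_width: -0.0003
```

Run:
```python
from geo import *
im=grab_frame("top");cv2.imwrite("pics/top10.png",im)
print(find(im,0,.1,((.69,-.01),.03)),bot.observe()["position"])
a=cv2.convertScaleAbs(cv2.resize(im[105:195,145:425],None,fx=2.857,fy=2.857,interpolation=cv2.INTER_CUBIC),alpha=1.5)
b=cv2.convertScaleAbs(grab_frame("side")[100:320,140:340],alpha=1.2);b=cv2.resize(b,(310,341))
c=np.zeros((600,800,3),np.uint8);c[:a.shape[0],:a.shape[1]]=a[:600,:800];c[259:600,:310]=b;c[259:600,320:800]=cv2.resize(im,(480,341));cv2.imwrite("pics/fin.png",c)
```

```text
(0.592836320400238, 0.6900000000000001, -0.009999999999999953, np.float64(-0.020000000000000046)) [ 0.53331523 -0.28508719  0.17594388]
```

View pics/fin.png

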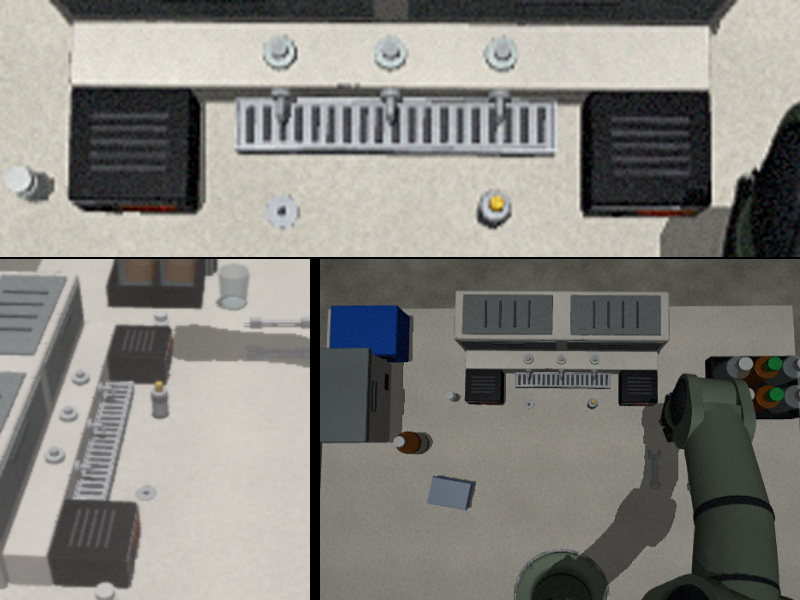

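```bash
python3 -c "
from workcell import workorder;print(workorder.job_done())"
```

```text
the job is handed in; nothing more can be done
None
```

The tray is in its bay with its long side along the back wall. I handed the job in after about 20 s of robot time, and no verdict was reported.

I only pushed it along the bench with the fingertips. First I slid it left and swung its right end towards the bay. Then I pushed that end in behind the gas outlet, turned the tray in two stages, and pressed it against the back wall.

**Final position:** in the last top picture, the tray's centre is at x = 0.690, y = -0.010. That is about 4 mm from the bay's middle, and the yaw of -0.02 rad matches the wall's to within the measurement.

**Touching the wall:** I pressed the tray against the wall at y = 0.109, -0.011 and -0.050. It stopped firmly each time, at 14 to 25 N sideways, and the stopping points lie along the wall's slope. I did not press near the tray's right end.

**Outlet and other things:** I planned at least 10 mm of clearance at the outlet and saw no unexpected force, but contact there can't be measured directly. In the last pictures nothing looks moved. Vial_b and the column are hidden by the arm in the final top picture, and I only checked the other things by eye.

**Checks that disagreed:** with the arm blocking the view, the image match was off by one or more slots: 60 mm in the first check, and about 15 mm twice later. I went by the tray ends read from the pictures and limited the search area after that. The last match score was only 0.59, because the spouts cover part of the tray, but it agrees with the picture and the pressing.

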